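# Stroke the parts organiser's lids shut

## Task

Close the five open lids of the organiser with the blue lids in one light stroke: set the fingertips down on its red end pad and run them along the curved row to the grey end pad, so that the lids fold flat one after the other, without raising the hand off the row on the way. Touch only: do not pinch, lift or shove the organiser. Leave the organiser with the yellow lids open as it is, and leave the vials and the syringe alone.

Things in the scene. Friction and masses are not known exactly. Their poses are not given: they have to be found in the camera images.
- blue: loose 1.3 kg parts organiser with BLUE lids: five white cups in a row on a dark foam-sprung foot, red pad at one end, grey pad at the other; 210 mm long, 44 mm wide. Origin: middle of the row, on the foot's underside; z up; at yaw 0 red is at +y, grey at -y, and the row is an arc of radius 250 mm whose ends bend to -x. Tops of pads and shut lids: 32 mm above the underside, level with one another
- blue_row (a joint): how far the whole row (pads, cups and lids together, staying level) is pressed down towards the foot, m: 0 at rest, stop at 0.007. It springs: about 0.6 N starts it, then 1.2 N per mm
- blue_start (a point): centre of the top of the red pad (24 mm along the row x 36 mm) of the blue-lidded organiser; the stroke begins here
- blue_finish (a point): centre of the top of the grey pad (24 x 36 mm) at the other end of the same organiser
- blue_spot1 (a point): centre of the top of blue lid 1 as it lies when shut (part of the row, does not move with the lid); lids are numbered from the red pad, 30 mm apart
- blue_lid1 (a joint): opening of blue lid 1 (26 mm along the row x 33 mm, 3 mm thick), rad: 0 shut, larger = more open. Hinged at its edge nearer the red pad; the edge nearer the grey pad stands up, so fingertips moving from red to grey fold it down. It stays where it is left (light friction, under 1.5 N on its outer half shuts it)
- blue_spot2 (a point): centre of the top of blue lid 2 as it lies when shut (part of the row, does not move with the lid); lids are numbered from the red pad, 30 mm apart
- blue_lid2 (a joint): opening of blue lid 2 (26 mm along the row x 33 mm, 3 mm thick), rad: 0 shut, larger = more open. Hinged at its edge nearer the red pad; the edge nearer the grey pad stands up, so fingertips moving from red to grey fold it down. It stays where it is left (light friction, under 1.5 N on its outer half shuts it)
- blue_spot3 (a point): centre of the top of blue lid 3 as it lies when shut (part of the row, does not move with the lid); lids are numbered from the red pad, 30 mm apart
- blue_lid3 (a joint): opening of blue lid 3 (26 mm along the row x 33 mm, 3 mm thick), rad: 0 shut, larger = more open. Hinged at its edge nearer the red pad; the edge nearer the grey pad stands up, so fingertips moving from red to grey fold it down. It stays where it is left (light friction, under 1.5 N on its outer half shuts it)
- blue_spot4 (a point): centre of the top of blue lid 4 as it lies when shut (part of the row, does not move with the lid); lids are numbered from the red pad, 30 mm apart
- blue_lid4 (a joint): opening of blue lid 4 (26 mm along the row x 33 mm, 3 mm thick), rad: 0 shut, larger = more open. Hinged at its edge nearer the red pad; the edge nearer the grey pad stands up, so fingertips moving from red to grey fold it down. It stays where it is left (light friction, under 1.5 N on its outer half shuts it)
- blue_spot5 (a point): centre of the top of blue lid 5 as it lies when shut (part of the row, does not move with the lid); lids are numbered from the red pad, 30 mm apart
- blue_lid5 (a joint): opening of blue lid 5 (26 mm along the row x 33 mm, 3 mm thick), rad: 0 shut, larger = more open. Hinged at its edge nearer the red pad; the edge nearer the grey pad stands up, so fingertips moving from red to grey fold it down. It stays where it is left (light friction, under 1.5 N on its outer half shuts it)
- yellow: a second organiser of the same make and size, with YELLOW lids, also standing open; it is loose, and stays as it is. Origin and axes as for the blue one
- yellow_lid1 (a joint): opening of yellow lid 1 (as the blue lids; 0 shut)
- yellow_lid2 (a joint): opening of yellow lid 2 (as the blue lids; 0 shut)
- yellow_lid3 (a joint): opening of yellow lid 3 (as the blue lids; 0 shut)
- yellow_lid4 (a joint): opening of yellow lid 4 (as the blue lids; 0 shut)
- yellow_lid5 (a joint): opening of yellow lid 5 (as the blue lids; 0 shut)
- white_vial: white-capped vial, 22 mm across, 52 mm tall, standing loose; origin at the centre of its underside
- red_vial: red-capped vial, 22 mm across, 46 mm tall, standing loose; origin at the centre of its underside
- syringe: syringe 24 x 130 x 19 mm with an orange tip, lying loose, its length along its own y; origin at the centre of its underside

How it is judged:
On the way, in this order (a step that is already met when the one before it is completed fails the run):
1. blue lid 1 is shut and the next still open (value of joint blue_lid1 below 0.12 rad and value of joint blue_lid2 above 0.2 rad).
2. blue lid 3 is shut and the next still open (value of joint blue_lid3 below 0.12 rad and value of joint blue_lid4 above 0.2 rad).
3. blue lid 5 is shut (value of joint blue_lid5 below 0.12 rad).
At the end, for the whole second after the job is handed in: all five blue lids are shut to within 0.12 rad (about 3 mm at the free edge); all yellow lids still stand open (over 0.2 rad); the blue organiser rests flat on the worktop within 20 mm of where it started (value of joint each of blue_lid1, blue_lid2, blue_lid3, blue_lid4, blue_lid5 below 0.12 rad and value of joint each of yellow_lid1, yellow_lid2, yellow_lid3, yellow_lid4, yellow_lid5 above 0.2 rad and linear speed of blue below 0.01 m/s and height (world z) of blue below 0.005 m and distance of blue from where it was at the start of the episode below 0.02 m and angle between blue's own z axis and vertical below 0.05 rad); the robot touches nothing.
It fails at once if a blue lid is shut while the one before it, on the red side, is still open (a lid skipped, or the wrong way) ((value of joint blue_lid1 above 0.2 rad and value of joint blue_lid2 below 0.12 rad) or (value of joint blue_lid2 above 0.2 rad and value of joint blue_lid3 below 0.12 rad) or (value of joint blue_lid3 above 0.2 rad and value of joint blue_lid4 below 0.12 rad) or (value of joint blue_lid4 above 0.2 rad and value of joint blue_lid5 below 0.12 rad)).
It fails at once if the hand is raised clear of the row in mid-stroke (lid 1 shut, lid 5 open): grasp point over 110 mm above the underside, tips about 60 mm above the lids (value of joint blue_lid1 below 0.12 rad and value of joint blue_lid5 above 0.12 rad and z of the grasp point in the frame of blue above 0.11 m).
It fails at once if the fingers press on the blue organiser with more than 25 N (contact force between the fingers and blue above 25 N).
It fails at once if the blue organiser is lifted or tipped (10 mm, 0.15 rad) or shoved more than 20 mm (height (world z) of blue above 0.01 m or angle between blue's own z axis and vertical above 0.15 rad or distance of blue from where it was at the start of the episode above 0.02 m).
It fails at once if a yellow lid is closed, or the yellow organiser, a vial or the syringe is moved more than 15 mm (value of joint any of yellow_lid1, yellow_lid2, yellow_lid3, yellow_lid4, yellow_lid5 below 0.2 rad or distance of any of yellow, white_vial, red_vial, syringe from where it was at the start of the episode above 0.015 m).
It also fails if it takes over 48 s, if anything falls off the work surface, if the arm or the gripper's body presses on something with over 40 N, if the wrist force passes 120 N, or if a joint passes its speed limit or range.

## Robot

A 6-joint arm with a two-finger parallel gripper is mounted at the origin on a cart in front of the work surface, level with it; the furniture and walls round the work are solid. World frame = base frame: x ahead of the robot, y to its left, z up, the work surface at z = 0. Lengths are in m, angles in rad, forces in N, time in s.
With the tool pointing down it reaches from about 0.25 to 0.775 m from the base axis. Payload 4 kg.
Tool frame: the origin (TCP) lies between the finger pads; the fingertips stand manip.finger_overhang ahead of it and the grasp point (between the pads) lies 11 mm behind it (manip.finger_overhang is the distance from the TCP to the fingertips, in m); z points along the fingers, y is the direction in which the jaws open and shut (so a half turn about z gives the same grasp; the last joint's range is limited). The gripper opens to 94 mm and grips with 3 to 60 N. Pads are 16 mm wide; open, the fingers measure 119 mm over their backs; the gripper's body (75 mm by 177 mm) begins 78 mm behind the grasp point.
Start: joints at [-1.404, 0.087, 1.371, -0, 1.684, -0.103], TCP at [0.147, -0.53, 0.214] pointing down, gripper open.
Joint ranges: [-3.1, 3.1], [-0.76, 2.03], [0.27, 2.55], [-1.08, 4.22], [0.17, 2.65], [-2.57, 2.57]. Speed limits (rad/s): [2.79, 2.79, 3.14, 3.14, 3.14, 3.14].

## Interface

Orientations are given as a unit quaternion [x, y, z, w].
In Python, from rig import monitor, vision, order, manip gives the robot as it stands.
- The arm moves only by the shell command python3 -m inch 'ROWS'. ROWS is JSON, a list of rows, each an object of numbers: "jaw": the opening, from 0 (shut) to 1 (fully open); "dx", "dy", "dz": the shift along the world's x, y, z in cm; "wx", "wy", "wz": the turn, a rotation vector about the world's x, y, z in rad. In form: [{"jaw": .., "dx": .., "dy": .., "dz": .., "wx": .., "wy": .., "wz": ..}, ...]. A call has 1 to 8 rows; each row is the pose to reach, as a shift and turn from the pose commanded when the call began; what a row does not reach only later rows make up. A row lasts 1/8 s, in which the tool goes at most 62.5 mm and 10.7 degrees, less where a joint would pass 70% of its speed; a pose out of reach is approached as far as the arm can. A call with a gripper value outside its range is refused whole. The fingers move at their own pace and stop on an object; the grip force is fixed at half the most. Time passes only in rows, so rows that repeat a pose let the fingers close. It gives the time, the measured TCP pose, the force and the opening at its end, in the units of the state.
- monitor.observe(): the state, without advancing time (a new reading comes with each control period).
- vision.grab_frame(name): name is "side" or "top"; returns a dict with "img" (480x640x3 uint8, red, green, blue), "K" (3x3 intrinsics, pixels), "k1" (the pictures are not rectified: a ray, as slopes to the right and down, at radius r is drawn at 1 + k1 r^2 times it, then the intrinsics apply), "extrinsics" (4x4, takes a point from world to camera coordinates). Camera axes: x right, y down, z forward; pixel columns grow to the right and rows downward; lengths in m; the calibration is good to about 2 mm. A picture is of the moment at which its call begins. There is no depth.
- order.close_job(): hands the job in, once; it reports no verdict.
Trained networks look in the newest picture that a camera, given by its name, has taken for a name from the list of things; names that differ only in an ending like _2 or _b are one class to them, and where a whole thing is asked for, a point or a joint stands for the part that bears it (a point fixed in the world has none). Each returns a list of dicts, best first, with "conf" (0 to 1); they miss things now and then, are a little off and sometimes report something else, mostly with a low value. They report only what shows in the picture. A call takes as long as a camera call.
- vision.find_in(label, camera): "bbox" ([left, top, width, height] in pixels, round what is visible of it).
- vision.place_of(label, camera): "location" ([column, row] in pixels: a listed point, or the origin of a listed thing).
The state is a dict: "time": time; "q": joint angles; "qvel": joint speeds; "tau": joint torques, N m; "tcp_pos": TCP position; "orientation": TCP orientation; "ft_force": force on the tool from outside, world axes, zero at the start; "wrist_torque": the same for the moment, N m; "gripper_width": finger opening in m.
Only numpy, scipy, OpenCV 4.12 (cv2) and the standard library are available. Lean on these libraries where they do the work, as an engineer would, in place of code of your own. Each camera call takes 0.05 s, during which the arm holds its last target.

## Working session

There is one attempt and no reset: what is moved stays moved. The work goes in short steps, Python scripts to look and compute and a shell command to move; the robot and the scene stay as the last step left them, time stands still between calls to the robot, and variables do not carry over. Pictures are saved under pics/ and viewed, and the job is handed in when it is done.

```bash
ls; mkdir -p pics
cat > h.py <<'E'
import numpy as np, cv2
from rig import monitor, vision, order, manip
def ray(f,uv):
    K=np.array(f["K"]);k1=f["k1"];E=np.array(f["extrinsics"])
    x=(uv[0]-K[0,2])/K[0,0];y=(uv[1]-K[1,2])/K[1,1]
    d=np.hypot(x,y);r=d
    for _ in range(50): r=d/(1+k1*r*r)
    s=r/d if d>0 else 1
    v=E[:3,:3].T@np.array([x*s,y*s,1]);c=-E[:3,:3].T@E[:3,3]
    return c,v
def atz(f,uv,z):
    c,v=ray(f,uv);t=(z-c[2])/v[2];return c+t*v
def proj(f,p):
    K=np.array(f["K"]);E=np.array(f["extrinsics"]);q=E[:3,:3]@np.array(p)+E[:3,3]
    x,y=q[0]/q[2],q[1]/q[2];m=1+f["k1"]*(x*x+y*y)
    return K[0,0]*x*m+K[0,2],K[1,1]*y*m+K[1,2]
E
python3 - <<'E'
from h import *
print(manip.finger_overhang, monitor.observe())
for c in("top","side"):
    f=vision.grab_frame(c);cv2.imwrite(f"pics/{c}0.png",f["img"][:,:,::-1])
    for n,z in [("blue_start",.032),("blue_finish",.032)]+[(f"blue_spot{i}",.032) for i in range(1,6)]+[("blue",0),("yellow",0),("white_vial",0),("red_vial",0),("syringe",0)]:
        for d in vision.place_of(n,c)[:2]:
            print(c,n,np.round(d["location"]),round(d["conf"],2),np.round(atz(f,d["location"],z),4))
E
```

```text
pics
0.008 {'time': 0.0, 'q': array([-1.40408699e+00,  8.79738804e-02,  1.37228301e+00,  3.04578086e-05,
        1.68361514e+00, -1.03113176e-01]), 'qvel': array([-1.00292840e-04, -5.40923877e-04,  4.63238292e-04,  4.18608368e-05,
        2.21906575e-03,  8.48717181e-04]), 'tau': array([-1.64170946e-03, -3.40181530e+01, -3.02430618e+01,  7.17263762e-02,
        3.28572455e-02, -1.57359864e-04]), 'tcp_pos': array([ 0.14651518, -0.52955581,  0.21227928]), 'orientation': array([ 9.90912400e-01,  1.34503968e-01, -2.11074705e-05, -1.13959526e-03]), 'ft_force': array([-0.52024346, -0.82859845,  0.25384452]), 'wrist_torque': array([-0.00339463,  0.00818299, -0.00079497]), 'gripper_width': 0.0939550287179654}
top blue_start [272. 266.] 0.66 [0.4654 0.1068 0.032 ]
top blue_start [261. 267.] 0.63 [0.4629 0.1305 0.032 ]
top blue_finish [338. 265.] 0.97 [ 0.4658 -0.0458  0.032 ]
top blue_spot1 [273. 267.] 0.93 [0.4617 0.1038 0.032 ]
top blue_spot1 [286. 262.] 0.93 [0.4721 0.0747 0.032 ]
top blue_spot2 [273. 267.] 0.93 [0.4617 0.1038 0.032 ]
top blue_spot2 [286. 262.] 0.93 [0.4721 0.0747 0.032 ]

[... 995 characters left out ...]
pot2 [289. 258.] 0.85 [0.4732 0.0391 0.032 ]
side blue_spot3 [285. 248.] 0.95 [0.4793 0.0834 0.032 ]
side blue_spot3 [289. 258.] 0.85 [0.4732 0.0391 0.032 ]
side blue_spot4 [285. 248.] 0.95 [0.4793 0.0834 0.032 ]
side blue_spot4 [289. 258.] 0.85 [0.4732 0.0391 0.032 ]
side blue_spot5 [285. 248.] 0.95 [0.4793 0.0834 0.032 ]
side blue_spot5 [289. 258.] 0.85 [0.4732 0.0391 0.032 ]
side blue [288. 273.] 0.85 [0.4711 0.0442 0.    ]
side yellow [375. 258.] 0.86 [0.6471 0.0287 0.    ]
side white_vial [318. 221.] 0.46 [0.6147 0.2568 0.    ]
side red_vial [322. 363.] 0.8 [ 0.4318 -0.2214  0.    ]
side syringe [262. 229.] 0.77 [0.4801 0.2698 0.    ]
side syringe [372. 256.] 0.35 [0.6455 0.0406 0.    ]
```

Run:
```python
import cv2
a=cv2.imread("pics/top0.png");cv2.imwrite("pics/top0c.png",cv2.resize(a[150:310,180:440],None,fx=3,fy=3,interpolation=cv2.INTER_CUBIC))
a=cv2.imread("pics/side0.png");cv2.imwrite("pics/side0c.png",cv2.resize(a[190:390,220:460],None,fx=3,fy=3,interpolation=cv2.INTER_CUBIC))
```

```text
(no output)
```

View pics/top0c.png

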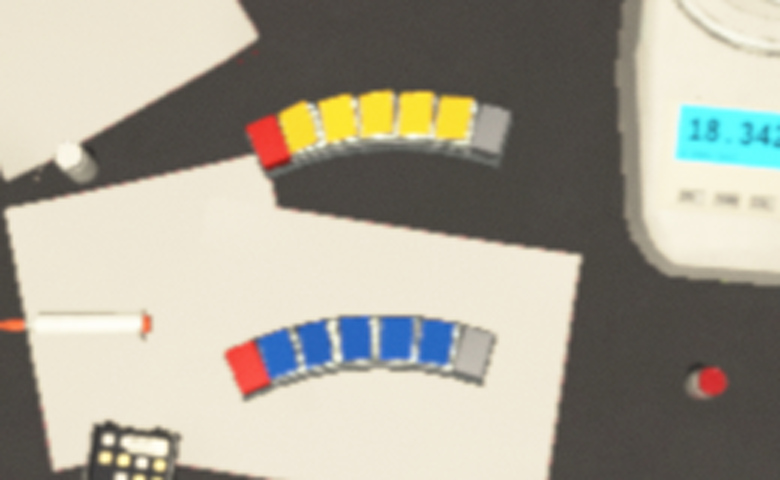

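View pics/side0c.png

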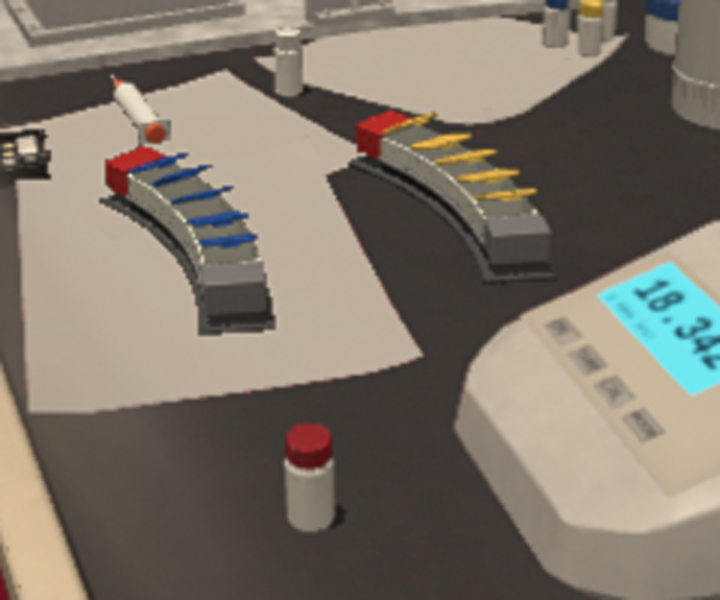

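View pics/side0.png

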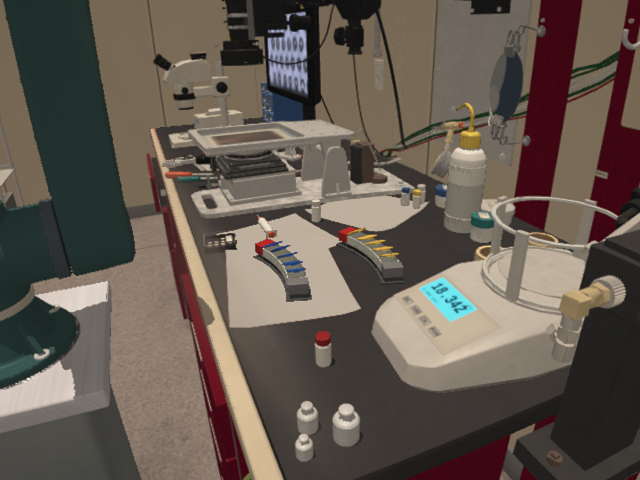

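```bash
cat >> h.py <<'E'
R=.25
def loc(s,n=0,z=.032):
    a=s/R; return np.array([(R+n)*np.cos(a)-R,(R+n)*np.sin(a),z])
def W(p,pose):
    x,y,t=pose;c,s=np.cos(t),np.sin(t);return np.array([x+c*p[0]-s*p[1],y+s*p[0]+c*p[1],p[2]])
def pad(s0,z=.032,hw=.018):
    return [loc(s0+a,b,z) for a,b in((-.012,-hw),(.012,-hw),(.012,hw),(-.012,hw))]
def maskof(f,pts):
    up=8;m=np.zeros((480,640),np.float32)
    p=np.array([proj(f,q) for q in pts])
    h=cv2.convexHull(p.astype(np.float32)).reshape(-1,2)
    return h
def overlay(f,pose,name,box,k=5):
    l,t,r,b=box
    im=cv2.resize(f["img"][t:b,l:r,::-1],None,fx=k,fy=k,interpolation=cv2.INTER_CUBIC)
    def dr(pts,c):
        p=np.array([proj(f,W(q,pose)) for q in pts]);p=((p+.5-[l,t])*k).astype(int)
        cv2.polylines(im,[p],True,c,1)
    for s in(.093,-.093): dr(pad(s),(0,255,0))
    dr([loc(s,-.018) for s in np.linspace(-.105,.105,20)]+[loc(s,.018) for s in np.linspace(.105,-.105,20)],(0,255,255))
    dr([loc(s,-.022,0) for s in np.linspace(-.105,.105,20)]+[loc(s,.022,0) for s in np.linspace(.105,-.105,20)],(255,0,255))
    cv2.imwrite(name,im)
E
python3 - <<'E'
from h import *
from scipy.optimize import least_squares, minimize
F={c:vision.grab_frame(c) for c in("top","side")}
M={}
for c,f in F.items():
    im=f["img"].astype(float);m=(im[...,0]-np.maximum(im[...,1],im[...,2]))
    m=np.clip(m/130,0,1)
    box=(245,250,285,300) if c=="top" else (250,230,285,260)
    k=np.zeros_like(m);k[box[1]:box[3],box[0]:box[2]]=1
    M[c]=m*k; print(c,(M[c]>.5).sum())
def cost(v,dbg=False):
    x,y,t,zl=v;o=0
    for c,f in F.items():
        pts=[W(p,(x,y,t)) for z in(zl,.032) for p in pad(.093,z)]
        h=maskof(f,pts)
        m=np.zeros((480,640),np.uint8)
        up=4;sub=np.zeros((480*up,640*up),np.uint8)
        cv2.fillPoly(sub,[np.round((h+.5)*up*16-8).astype(np.int32)],255,shift=4)
        m=cv2.resize(sub,(640,480),interpolation=cv2.INTER_AREA)/255.
        o+=np.abs(m-M[c]).sum()
    # chord prior from nets
    g=W(loc(-.093),(x,y,t)); 
    for c,uv in(("top",(338,265)),("side",(296,279))):
        o+=0.3*np.hypot(*(np.array(proj(F[c],g))-uv))
    return o
best=min((minimize(cost,v0,method="Nelder-Mead",options=dict(initial_simplex=[v0]+[np.array(v0)+d for d in np.diag([.01,.01,.1,.005])],maxiter=500)) for v0 in([.478,.043,.05,.01],[.471,.043,.1,.012],[.48,.043,0,.01])),key=lambda r:r.fun)
print(best.x,best.fun)
p=best.x[:3]
print([np.round(W(loc(s),p),4) for s in(.093,0,-.093)])
overlay(F["top"],p,"pics/ov_top.png",(245,240,365,300),6)
overlay(F["side"],p,"pics/ov_side.png",(240,225,330,310),7)
E
```

```text
top 168
side 152
[ 0.46639701  0.03714486 -0.019818    0.03174054] 227.0240223083952
[array([0.4511, 0.1283, 0.032 ]), array([0.4664, 0.0371, 0.032 ]), array([ 0.4475, -0.0534,  0.032 ])]
```

View pics/ov_top.png

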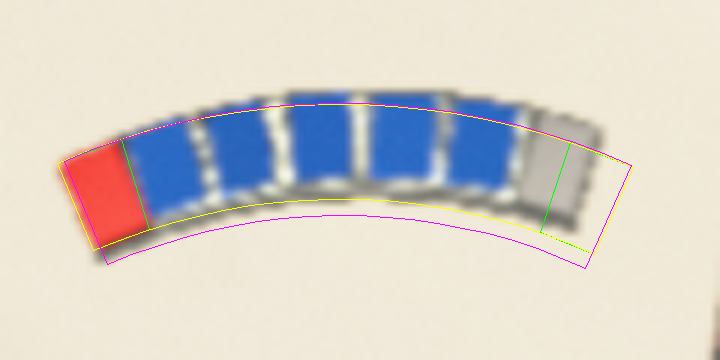

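View pics/ov_side.png

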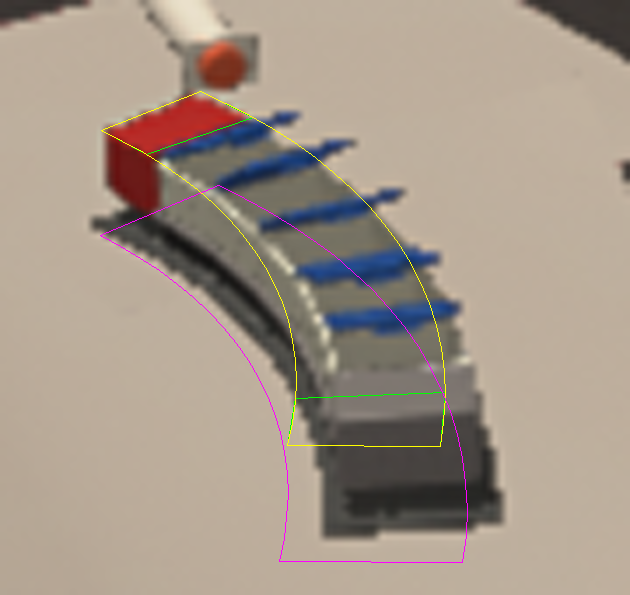

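```bash
cat > fit.py <<'E'
from h import *
from scipy.optimize import least_squares
F={c:vision.grab_frame(c) for c in("top","side")}
# order: pad() = (-s,in),(+s,in),(+s,out),(-s,out)
obs={"top":(6,(245,240),[(150,232),(97,250),(65,162),(122,138)],[(578,222),(520,207),(535,108),(603,132)]),
"side":(7,(240,225),[(160,155),(105,132),(200,92),(252,117)],[(328,418),(335,368),(470,362),(480,408)])}
def res(v):
    x,y,t,sc=v;o=[]
    for c,(k,l,r,g) in obs.items():
        for s,pp in((sc,r),(-sc,g)):
            for q,u in zip(pad(s),pp): o+=list(np.array(proj(F[c],W(q,(x,y,t))))-(np.array(u)/k+np.array(l)-.5))
    return np.array(o)
r=least_squares(res,[.47,.043,.05,.09],loss="soft_l1");print(r.x);print(np.round(res(r.x).reshape(2,2,4,2),1).tolist())
p=r.x[:3];sc=r.x[3]
import h
def ov(f,name,box,k):
    h.overlay(f,p,name,box,k)
print([np.round(W(loc(s),p),4) for s in(sc,.06,.03,0,-.03,-.06,-sc)])
_loc=h.pad
h.pad=lambda s,z=.032,hw=.018:_loc(np.sign(s)*sc,z,hw)
overlay(F["top"],p,"pics/ov_top2.png",(245,240,365,300),6)
overlay(F["side"],p,"pics/ov_side2.png",(240,225,330,310),7)
E
python3 fit.py
```

```text
[0.47081121 0.04270325 0.04895872 0.08718046]
[[[[0.6, -1.0], [0.4, -0.1], [-1.1, 0.4], [-0.1, -0.1]], [[-0.9, -0.2], [-0.6, -0.5], [0.6, 0.7], [0.1, -0.1]]], [[[-1.0, 0.1], [-0.1, 0.1], [-0.0, 0.1], [0.6, 0.1]], [[0.1, 0.0], [-1.1, 0.6], [0.6, -0.3], [0.0, 0.6]]]]
[array([0.4516, 0.1273, 0.032 ]), array([0.4607, 0.1017, 0.032 ]), array([0.4676, 0.0725, 0.032 ]), array([0.4708, 0.0427, 0.032 ]), array([0.4705, 0.0127, 0.032 ]), array([ 0.4666, -0.017 ,  0.032 ]), array([ 0.46  , -0.0434,  0.032 ])]
```

View pics/ov_top2.png

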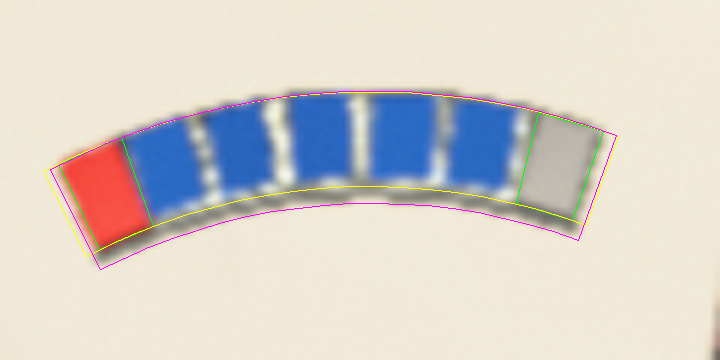

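View pics/ov_side2.png

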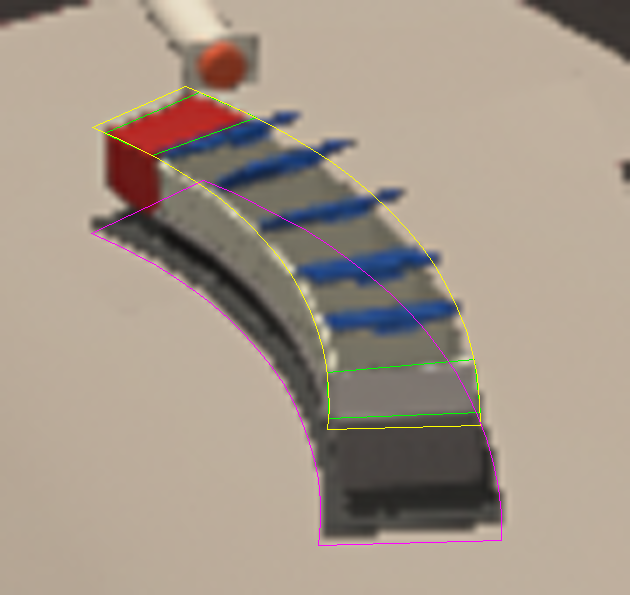

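```bash
python3 -m inch '[{"jaw":0,"dx":1,"dy":2,"dz":0.5,"wz":0.05},{"jaw":0,"dx":3,"dy":6,"dz":1,"wz":0.15},{"jaw":0,"dx":5,"dy":10.5,"dz":1,"wz":0.27},{"jaw":0,"dx":7,"dy":15,"dz":1,"wz":0.39},{"jaw":0,"dx":9,"dy":19.5,"dz":1,"wz":0.51},{"jaw":0,"dx":11,"dy":24,"dz":1,"wz":0.63},{"jaw":0,"dx":13,"dy":28.5,"dz":1,"wz":0.75},{"jaw":0,"dx":15,"dy":33,"dz":0,"wz":0.85}]'
```

```text
$[0]: bad value
```

```bash
python3 -m inch '[{"jaw":0,"dx":2,"dy":4.5,"dz":0,"wz":0.12},{"jaw":0,"dx":4,"dy":9,"dz":0,"wz":0.24},{"jaw":0,"dx":6.5,"dy":14,"dz":0,"wz":0.37},{"jaw":0,"dx":9,"dy":19,"dz":0,"wz":0.5},{"jaw":0,"dx":11.5,"dy":24,"dz":0,"wz":0.63},{"jaw":0,"dx":13.5,"dy":28.5,"dz":-2,"wz":0.75},{"jaw":0,"dx":15.4,"dy":32.7,"dz":-5,"wz":0.85},{"jaw":0,"dx":15.4,"dy":32.7,"dz":-8,"wz":0.85}]'
```

```text
$[0]: bad value
```

```bash
python3 -m inch '[{"jaw":0},{"jaw":0},{"jaw":0}]'
cat > st.py <<'E'
from h import *
s=monitor.observe();q=s["orientation"]
from scipy.spatial.transform import Rotation as Ro
m=Ro.from_quat(q).as_matrix()
pose=(.4708,.0427,.049)
p=s["tcp_pos"];c,sn=np.cos(.049),np.sin(.049)
d=np.array([p[0]-.4708,p[1]-.0427]);l=np.array([c*d[0]+sn*d[1],-sn*d[0]+c*d[1]])+[R,0]
a=np.arctan2(l[1],l[0])
print("t",s["time"],"tcp",np.round(p,4),"tipz",round(p[2]-.008,4),"yang",np.arctan2(m[1,1],m[0,1]),"want",.049+a,"zaxis",np.round(m[:,2],4))
print("s mm",a*250,"radial off mm",(np.hypot(*l)-R)*1000,"F",np.round(s["ft_force"],2),"w",s["gripper_width"])
E
python3 st.py
```

```text
t 1.5 tcp [ 0.1466 -0.5301  0.2135] tipz 0.2055 yang -1.3010340986718845 want -1.7029241913241482 zaxis [ 0. -0. -1.]
s mm -437.981047831037 radial off mm 315.5101949725533 F [-0.11 -0.47  0.12] w 0.09419394251009636$[0]: bad value
```

```bash
python3 -m inch '[{"jaw":0.0,"dx":1.0,"dy":2.0,"dz":0.5,"wx":0.0,"wy":0.0,"wz":0.05},{"jaw":0.0,"dx":3.0,"dy":6.0,"dz":1.0,"wx":0.0,"wy":0.0,"wz":0.15}]'; python3 st.py
```

```text
time: 1.75
tcp_pos: [0.1764, -0.4702, 0.2231]
orientation: [0.978, 0.209, -0.0, -0.0]
ft_force: [-0.4, 0.0, 0.2]
gripper_width: 0.0779
t 1.75 tcp [ 0.1764 -0.4702  0.2231] tipz 0.2151 yang -1.1500681280716 want -1.659914361416536 zaxis [-2.e-04  6.e-04 -1.e+00]
s mm -427.228590354134 radial off mm 252.60987023837578 F [-0.42  0.03  0.15] w 0.07788039569244748
```

```bash
python3 -m inch '[{"jaw":0,"dx":2,"dy":4,"dz":0,"wx":0,"wy":0,"wz":0.1},{"jaw":0,"dx":4,"dy":8,"dz":0,"wx":0,"wy":0,"wz":0.2},{"jaw":0,"dx":6,"dy":12,"dz":0,"wx":0,"wy":0,"wz":0.3},{"jaw":0,"dx":8,"dy":16,"dz":0,"wx":0,"wy":0,"wz":0.4},{"jaw":0,"dx":10,"dy":20,"dz":0,"wx":0,"wy":0,"wz":0.5},{"jaw":0,"dx":12,"dy":24,"dz":0,"wx":0,"wy":0,"wz":0.6},{"jaw":0,"dx":14,"dy":28,"dz":0,"wx":0,"wy":0,"wz":0.7},{"jaw":0,"dx":16,"dy":32,"dz":0,"wx":0,"wy":0,"wz":0.8}]' && python3 st.py
```

```text
time: 2.75
tcp_pos: [0.337, -0.1488, 0.2238]
orientation: [0.819, 0.574, 0.0, 0.001]
ft_force: [0.6, -0.0, -0.8]
gripper_width: 0.0008
t 2.75 tcp [ 0.337  -0.1488  0.2238] tipz 0.2158 yang -0.34809611170784005 want -0.9967937425118086 zaxis [ 1.1e-03 -6.0e-04 -1.0e+00]
s mm -261.44843562795216 radial off mm -36.513931526967106 F [ 0.63 -0.05 -0.79] w 0.0007699236556493105
```

```bash
python3 -m inch '[{"jaw":0,"dx":2,"dy":4,"dz":0,"wx":0,"wy":0,"wz":0.12},{"jaw":0,"dx":4,"dy":8,"dz":0,"wx":0,"wy":0,"wz":0.25},{"jaw":0,"dx":6,"dy":12,"dz":0,"wx":0,"wy":0,"wz":0.38},{"jaw":0,"dx":8,"dy":16.5,"dz":0,"wx":0,"wy":0,"wz":0.5},{"jaw":0,"dx":9.5,"dy":21,"dz":0,"wx":0,"wy":0,"wz":0.6},{"jaw":0,"dx":10.7,"dy":25,"dz":-2,"wx":0,"wy":0,"wz":0.7},{"jaw":0,"dx":11.5,"dy":27.7,"dz":-5,"wx":0,"wy":0,"wz":0.747},{"jaw":0,"dx":11.5,"dy":27.7,"dz":-8,"wx":0,"wy":0,"wz":0.747}]' && python3 st.py
```

```text
time: 3.75
tcp_pos: [0.4519, 0.1288, 0.1427]
orientation: [0.553, 0.833, 0.0, 0.0]
ft_force: [0.5, -0.8, -0.5]
gripper_width: 0.0002
t 3.75 tcp [0.4519 0.1288 0.1427] tipz 0.1347 yang 0.3995764307636469 want 0.4026778425399818 zaxis [ 7.e-04  5.e-04 -1.e+00]
s mm 88.41946063499545 radial off mm 0.9152884912327908 F [ 0.52 -0.8  -0.48] w 0.00015224648339625828
```

```bash
python3 -m inch '[{"jaw":0,"dx":0,"dy":0,"dz":-2,"wx":0,"wy":0,"wz":0},{"jaw":0,"dx":0,"dy":0,"dz":-4,"wx":0,"wy":0,"wz":0},{"jaw":0,"dx":0,"dy":0,"dz":-6,"wx":0,"wy":0,"wz":0},{"jaw":0,"dx":0,"dy":0,"dz":-7.5,"wx":0,"wy":0,"wz":0},{"jaw":0,"dx":0,"dy":0,"dz":-8.5,"wx":0,"wy":0,"wz":0},{"jaw":0,"dx":0,"dy":0,"dz":-9,"wx":0,"wy":0,"wz":0},{"jaw":0,"dx":0,"dy":0,"dz":-9,"wx":0,"wy":0,"wz":0}]' && python3 st.py
python3 - <<'E'
from h import *
p=(.4708,.0427,.049)
f=vision.grab_frame("side");overlay(f,p,"pics/s1.png",(230,190,350,300),6)
f=vision.grab_frame("top");overlay(f,p,"pics/t1.png",(245,220,365,300),6)
E
```

```text
time: 4.62
tcp_pos: [0.4517, 0.1269, 0.0536]
orientation: [0.554, 0.832, 0.0, 0.0]
ft_force: [-0.2, -0.3, 1.0]
gripper_width: 0.0004
t 4.625 tcp [0.4517 0.1269 0.0536] tipz 0.0456 yang 0.39596517496667505 want 0.39605351880430667 zaxis [ 1.e-04  0.e+00 -1.e+00]
s mm 86.76337970107667 radial off mm -0.0793130679138665 F [-0.24 -0.33  1.04] w 0.0004448899830354616
```

View pics/s1.png

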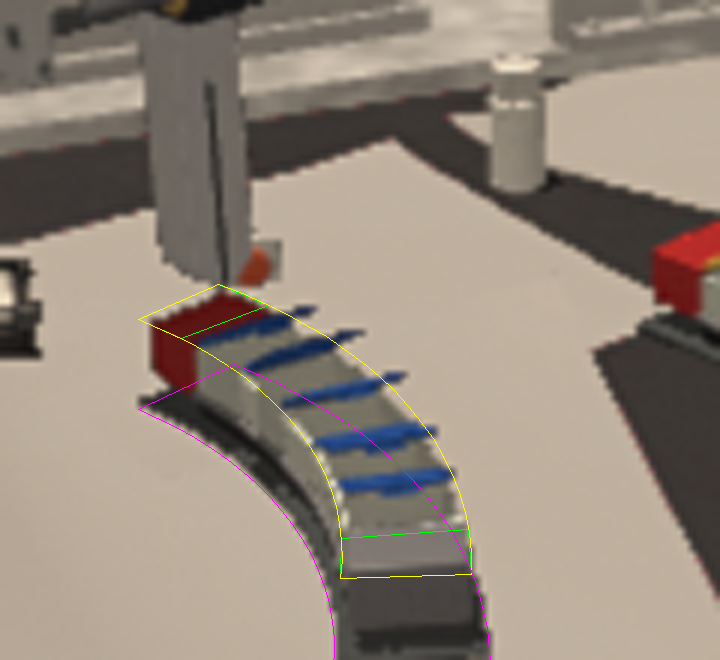

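View pics/t1.png

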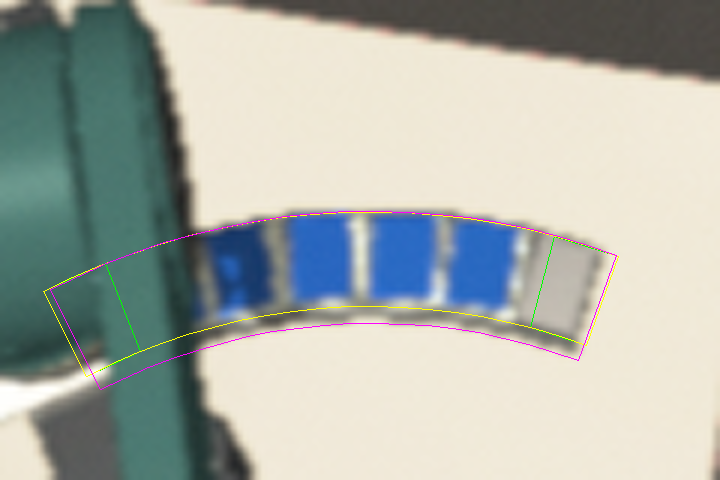

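```bash
python3 -m inch '[{"jaw":0,"dx":0,"dy":0,"dz":-0.5,"wx":0,"wy":0,"wz":0},{"jaw":0,"dx":0,"dy":0,"dz":-1.0,"wx":0,"wy":0,"wz":0},{"jaw":0,"dx":0,"dy":0,"dz":-1.2,"wx":0,"wy":0,"wz":0},{"jaw":0,"dx":0,"dy":0,"dz":-1.2,"wx":0,"wy":0,"wz":0},{"jaw":0,"dx":0,"dy":0,"dz":-1.2,"wx":0,"wy":0,"wz":0}]' && python3 st.py; python3 -m inch '[{"jaw":0,"dx":0,"dy":0,"dz":-0.1,"wx":0,"wy":0,"wz":0},{"jaw":0,"dx":0,"dy":0,"dz":-0.2,"wx":0,"wy":0,"wz":0},{"jaw":0,"dx":0,"dy":0,"dz":-0.2,"wx":0,"wy":0,"wz":0},{"jaw":0,"dx":0,"dy":0,"dz":-0.2,"wx":0,"wy":0,"wz":0}]' && python3 st.py
```

```text
time: 5.35
tcp_pos: [0.4517, 0.1269, 0.0416]
orientation: [0.554, 0.832, 0.0, 0.0]
ft_force: [0.2, -0.5, 0.0]
gripper_width: 0.0004
t 5.35 tcp [0.4517 0.1269 0.0416] tipz 0.0336 yang 0.395991779601213 want 0.396160335703672 zaxis [ 2.e-04  0.e+00 -1.e+00]
s mm 86.790083925918 radial off mm -0.08507352113168443 F [ 0.19 -0.54  0.03] w 0.0004037251823415706
time: 5.85
tcp_pos: [0.4517, 0.1269, 0.0397]
orientation: [0.554, 0.832, 0.0, 0.0]
ft_force: [0.2, -0.3, 2.5]
gripper_width: 0.0006
t 5.85 tcp [0.4517 0.1269 0.0397] tipz 0.0317 yang 0.39599750486398894 want 0.39615228445005923 zaxis [ 5.e-04  1.e-04 -1.e+00]
s mm 86.78807111251481 radial off mm 0.006725043225408456 F [ 0.17 -0.32  2.52] w 0.0005625760745309172
```

```bash
python3 -m inch '[{"jaw":0,"dx":0,"dy":0,"dz":-0.1,"wx":0,"wy":0,"wz":0},{"jaw":0,"dx":0,"dy":0,"dz":-0.15,"wx":0,"wy":0,"wz":0},{"jaw":0,"dx":0,"dy":0,"dz":-0.15,"wx":0,"wy":0,"wz":0}]' && python3 st.py
python3 - <<'E'
from h import *
p=(.4708,.0427,.049); q0=W(loc(.0868),p)
for s in(.075,.06,.045,.03,.015,0,-.015,-.03,-.045,-.06,-.075,-.085): print(s,np.round((W(loc(s),p)-q0)[:2]*100,2), round((s-.0868)/R,3))
E
```

```text
time: 6.22
tcp_pos: [0.4517, 0.1269, 0.0382]
orientation: [0.554, 0.832, 0.0, 0.0]
ft_force: [-0.3, -0.0, 2.6]
gripper_width: 0.0002
t 6.225 tcp [0.4517 0.1269 0.0382] tipz 0.0302 yang 0.395959959988596 want 0.39607796671532713 zaxis [ 4.e-04  1.e-04 -1.e+00]
s mm 86.76949167883178 radial off mm -0.005682485088615019 F [-0.3  -0.05  2.6 ] w 0.00022338405453985934
0.075 [ 0.43 -1.1 ] -0.047
0.06 [ 0.9  -2.52] -0.107
0.045 [ 1.28 -3.97] -0.167
0.03 [ 1.58 -5.44] -0.227
0.015 [ 1.79 -6.93] -0.287
0 [ 1.91 -8.42] -0.347
-0.015 [ 1.94 -9.92] -0.407
-0.03 [  1.87 -11.42] -0.467
-0.045 [  1.72 -12.91] -0.527
-0.06 [  1.48 -14.39] -0.587
-0.075 [  1.15 -15.86] -0.647
-0.085 [  0.89 -16.82] -0.687
```

```bash
python3 -m inch '[{"jaw":0,"dx":0.25,"dy":-0.63,"dz":-0.05,"wx":0,"wy":0,"wz":-0.027},{"jaw":0,"dx":0.52,"dy":-1.33,"dz":-0.07,"wx":0,"wy":0,"wz":-0.057},{"jaw":0,"dx":0.72,"dy":-1.95,"dz":-0.07,"wx":0,"wy":0,"wz":-0.083},{"jaw":0,"dx":0.9,"dy":-2.52,"dz":-0.07,"wx":0,"wy":0,"wz":-0.107},{"jaw":0,"dx":1.1,"dy":-3.24,"dz":-0.07,"wx":0,"wy":0,"wz":-0.137},{"jaw":0,"dx":1.28,"dy":-3.97,"dz":-0.07,"wx":0,"wy":0,"wz":-0.167},{"jaw":0,"dx":1.44,"dy":-4.7,"dz":-0.07,"wx":0,"wy":0,"wz":-0.197}]' && python3 st.py
python3 - <<'E'
from h import *
p=(.4708,.0427,.049)
f=vision.grab_frame("side");overlay(f,p,"pics/s2.png",(230,190,350,300),6)
f=vision.grab_frame("top");overlay(f,p,"pics/t2.png",(245,220,365,300),6)
E
```

```text
time: 7.1
tcp_pos: [0.4662, 0.0793, 0.0374]
orientation: [0.634, 0.773, 0.0, 0.0]
ft_force: [-1.6, 3.3, 3.3]
gripper_width: 0.0006
t 7.1 tcp [0.4662 0.0793 0.0374] tipz 0.0294 yang 0.19693775355490936 want 0.1966069830283801 zaxis [ 3.e-04 -2.e-04 -1.e+00]
s mm 36.90174575709503 radial off mm -0.0776371195308212 F [-1.65  3.31  3.33] w 0.0006418267768920461
```

View pics/s2.png

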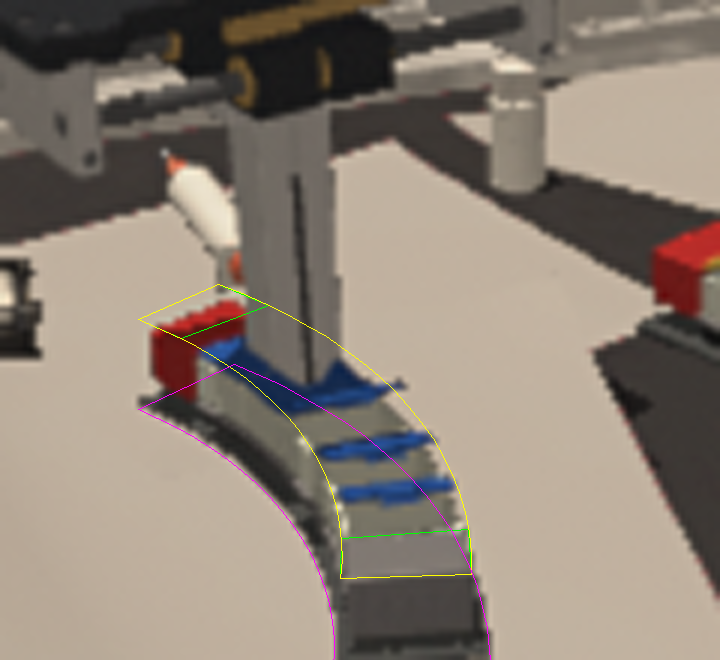

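View pics/t2.png

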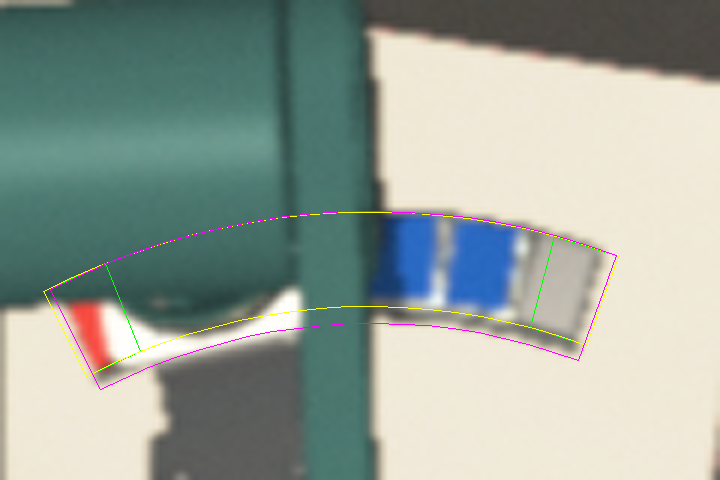

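```bash
python3 -m inch '[{"jaw":0,"dx":0.14,"dy":-0.74,"dz":0,"wx":0,"wy":0,"wz":-0.03},{"jaw":0,"dx":0.25,"dy":-1.48,"dz":0,"wx":0,"wy":0,"wz":-0.06},{"jaw":0,"dx":0.35,"dy":-2.23,"dz":0,"wx":0,"wy":0,"wz":-0.09},{"jaw":0,"dx":0.42,"dy":-2.97,"dz":0,"wx":0,"wy":0,"wz":-0.12},{"jaw":0,"dx":0.47,"dy":-3.72,"dz":0,"wx":0,"wy":0,"wz":-0.15},{"jaw":0,"dx":0.49,"dy":-4.47,"dz":0,"wx":0,"wy":0,"wz":-0.18},{"jaw":0,"dx":0.5,"dy":-5.22,"dz":0,"wx":0,"wy":0,"wz":-0.21},{"jaw":0,"dx":0.48,"dy":-5.97,"dz":0,"wx":0,"wy":0,"wz":-0.24}]' && python3 st.py
python3 - <<'E'
from h import *
p=(.4708,.0427,.049)
f=vision.grab_frame("side");overlay(f,p,"pics/s3.png",(230,190,350,310),5)
E
```

```text
time: 8.2
tcp_pos: [0.4708, 0.0195, 0.0373]
orientation: [0.722, 0.692, -0.0, 0.0]
ft_force: [-0.2, 3.1, 3.2]
gripper_width: 0.0005
t 8.2 tcp [0.4708 0.0195 0.0373] tipz 0.0293 yang -0.04301020625498947 want -0.04365836186947325 zaxis [ 2.e-04 -3.e-04 -1.e+00]
s mm -23.164590467368313 radial off mm -0.03277820859456937 F [-0.16  3.1   3.22] w 0.0004593825740830234
```

View pics/s3.png

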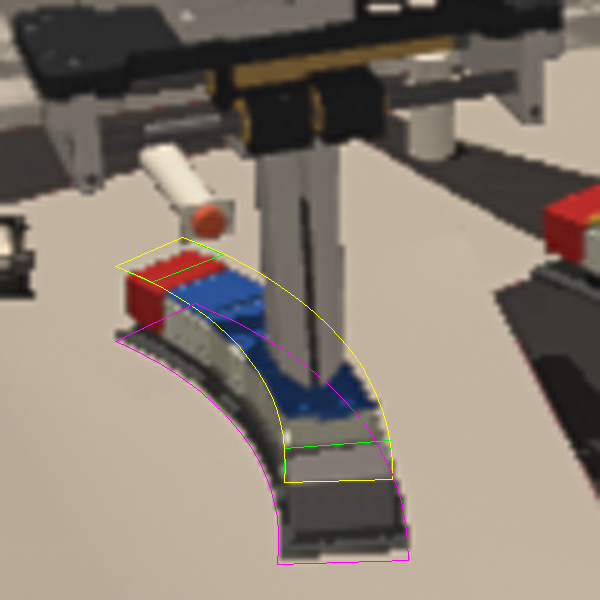

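```bash
python3 -m inch '[{"jaw":0,"dx":-0.05,"dy":-0.75,"dz":0,"wx":0,"wy":0,"wz":-0.03},{"jaw":0,"dx":-0.12,"dy":-1.49,"dz":0,"wx":0,"wy":0,"wz":-0.06},{"jaw":0,"dx":-0.2,"dy":-2.24,"dz":0,"wx":0,"wy":0,"wz":-0.09},{"jaw":0,"dx":-0.31,"dy":-2.98,"dz":0,"wx":0,"wy":0,"wz":-0.12},{"jaw":0,"dx":-0.44,"dy":-3.72,"dz":0,"wx":0,"wy":0,"wz":-0.15},{"jaw":0,"dx":-0.6,"dy":-4.46,"dz":0,"wx":0,"wy":0,"wz":-0.18},{"jaw":0,"dx":-0.77,"dy":-5.19,"dz":0,"wx":0,"wy":0,"wz":-0.21},{"jaw":0,"dx":-0.98,"dy":-5.96,"dz":0,"wx":0,"wy":0,"wz":-0.24}]' && python3 st.py
python3 - <<'E'
from h import *
p=(.4708,.0427,.049)
f=vision.grab_frame("side");overlay(f,p,"pics/s4.png",(230,190,350,310),5)
E
```

```text
time: 9.25
tcp_pos: [0.4609, -0.0399, 0.0373]
orientation: [0.8, 0.6, 0.0, 0.0]
ft_force: [0.5, 3.3, 3.9]
gripper_width: 0.0007
t 9.25 tcp [ 0.4609 -0.0399  0.0373] tipz 0.0293 yang -0.2829581948871836 want -0.2855060820030066 zaxis [ 1.e-04 -1.e-04 -1.e+00]
s mm -83.62652050075164 radial off mm -0.10284440090896352 F [0.5  3.3  3.89] w 0.0007499491238041053
```

View pics/s4.png

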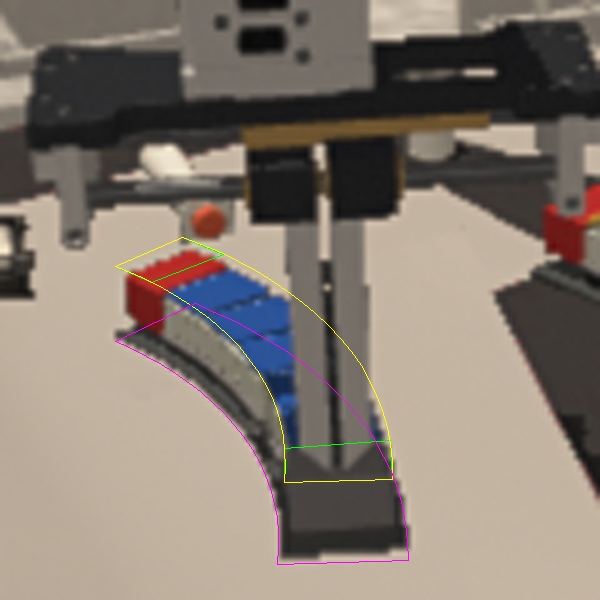

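```bash
python3 -m inch '[{"jaw":0,"dx":0,"dy":0,"dz":0.3,"wx":0,"wy":0,"wz":0},{"jaw":0,"dx":0,"dy":0,"dz":0.8,"wx":0,"wy":0,"wz":0},{"jaw":0,"dx":0,"dy":-0.5,"dz":2,"wx":0,"wy":0,"wz":0},{"jaw":0,"dx":0,"dy":-2,"dz":3,"wx":0,"wy":0,"wz":0},{"jaw":0,"dx":0,"dy":-4,"dz":3.5,"wx":0,"wy":0,"wz":0},{"jaw":0,"dx":0,"dy":-6,"dz":4,"wx":0,"wy":0,"wz":0},{"jaw":0,"dx":0,"dy":-6,"dz":4,"wx":0,"wy":0,"wz":0}]' && python3 st.py
python3 - <<'E'
from h import *
p=(.4708,.0427,.049)
f=vision.grab_frame("side");overlay(f,p,"pics/s5.png",(230,190,350,310),5)
f=vision.grab_frame("top");overlay(f,p,"pics/t5.png",(245,220,365,300),6)
E
```

```text
time: 10.18
tcp_pos: [0.4615, -0.1012, 0.0783]
orientation: [0.8, 0.6, 0.0, 0.001]
ft_force: [0.3, 1.1, -0.1]
gripper_width: 0.0002
t 10.175 tcp [ 0.4615 -0.1012  0.0783] tipz 0.0703 yang -0.2836429522316015 want -0.5011121136453561 zaxis [ 0.0016 -0.001  -1.    ]
s mm -137.52802841133905 radial off mm 24.049319201420005 F [ 0.31  1.13 -0.09] w 0.00019734720302896864
```

View pics/s5.png

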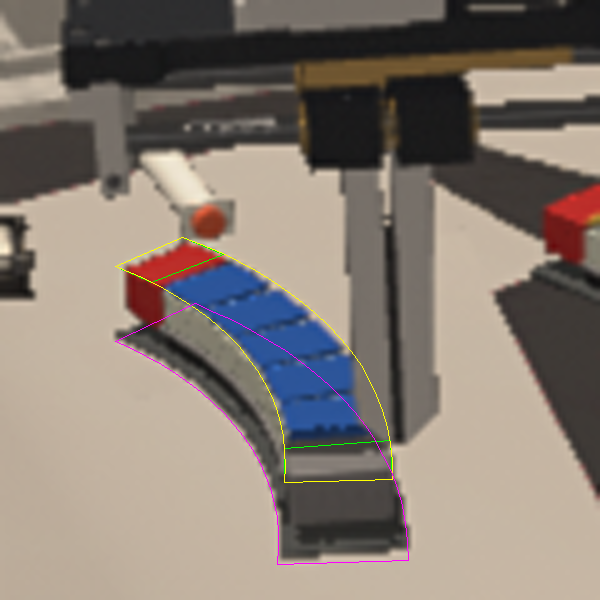

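View pics/t5.png

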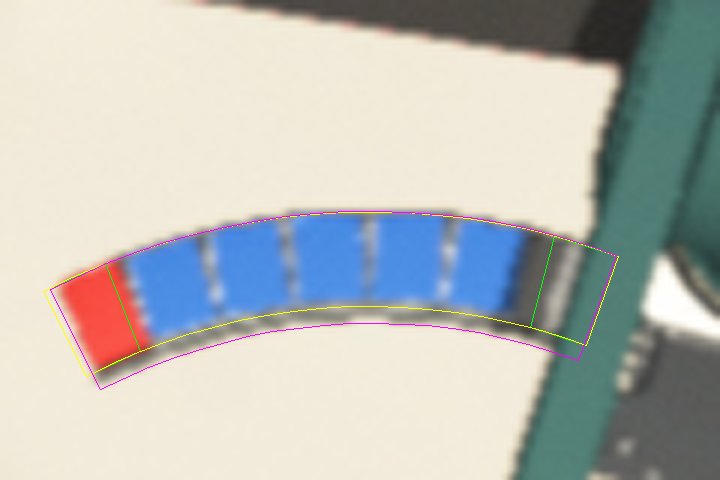

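Run:
```python
from h import *
p=(.4708,.0427,.049)
f=vision.grab_frame("side");l,t,r,b=(260,235,315,290);k=10
im=cv2.resize(f["img"][t:b,l:r,::-1],None,fx=k,fy=k,interpolation=cv2.INTER_CUBIC)
for i in range(5):
    s=.06-.03*i
    for a,c in((0,(0,255,0)),(.12,(0,0,255))):
        e=[]
        for n in(-.0165,.0165):
            q=loc(s-.013,n);q[2]=.032+.026*np.sin(a);e.append((np.array(proj(f,W(q,p)))+.5-[l,t])*k)
        cv2.line(im,*[tuple(map(int,x)) for x in e],c,1)
cv2.imwrite("pics/s6.png",im)
```

```text
(no output)
```

View pics/s6.png

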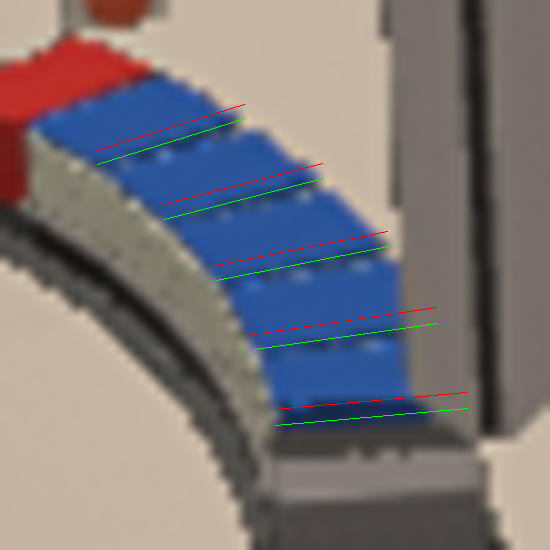

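```bash
python3 -m inch '[{"jaw":0,"dx":0,"dy":-2,"dz":2,"wx":0,"wy":0,"wz":0},{"jaw":0,"dx":0,"dy":-5,"dz":5,"wx":0,"wy":0,"wz":0},{"jaw":0,"dx":-2,"dy":-9,"dz":8,"wx":0,"wy":0,"wz":0},{"jaw":0,"dx":-5,"dy":-12,"dz":11,"wx":0,"wy":0,"wz":0},{"jaw":0,"dx":-7,"dy":-15,"dz":13,"wx":0,"wy":0,"wz":0},{"jaw":0,"dx":-8,"dy":-17,"dz":14,"wx":0,"wy":0,"wz":0},{"jaw":0,"dx":-8,"dy":-17,"dz":14,"wx":0,"wy":0,"wz":0},{"jaw":0,"dx":-8,"dy":-17,"dz":14,"wx":0,"wy":0,"wz":0}]' && python3 st.py
python3 - <<'E'
from h import *
for c in("top","side"):
    f=vision.grab_frame(c)
    im=f["img"][:,:,::-1]
    cv2.imwrite(f"pics/f_{c}.png",cv2.resize(im[150:310,180:440] if c=="top" else im[190:390,220:460],None,fx=3,fy=3,interpolation=cv2.INTER_CUBIC))
E
```

```text
time: 11.32
tcp_pos: [0.3812, -0.2683, 0.2164]
orientation: [0.799, 0.602, 0.0, -0.001]
ft_force: [0.4, 0.6, -0.4]
gripper_width: 0.0003
t 11.325 tcp [ 0.3812 -0.2683  0.2164] tipz 0.2084 yang -0.2799589676146929 want -1.0788298847222255 zaxis [-7.0e-04  1.6e-03 -1.0e+00]
s mm -281.95747118055635 radial off mm 88.90735857028147 F [ 0.4   0.6  -0.42] w 0.0002796746018098766
```

View pics/f_top.png

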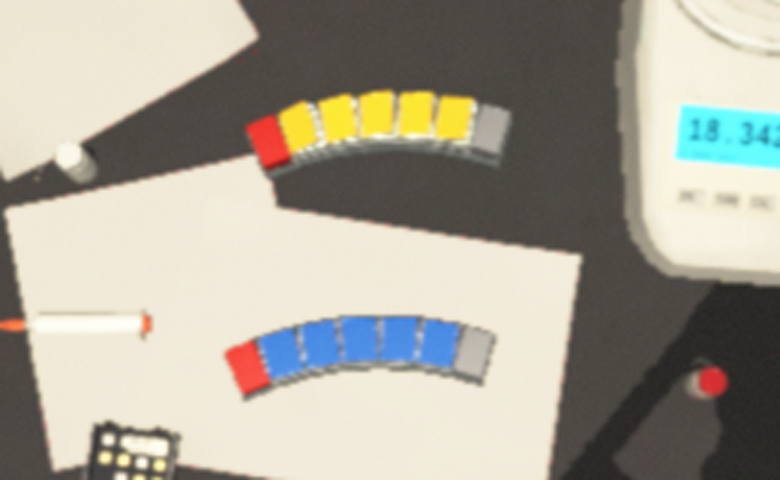

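View pics/f_side.png

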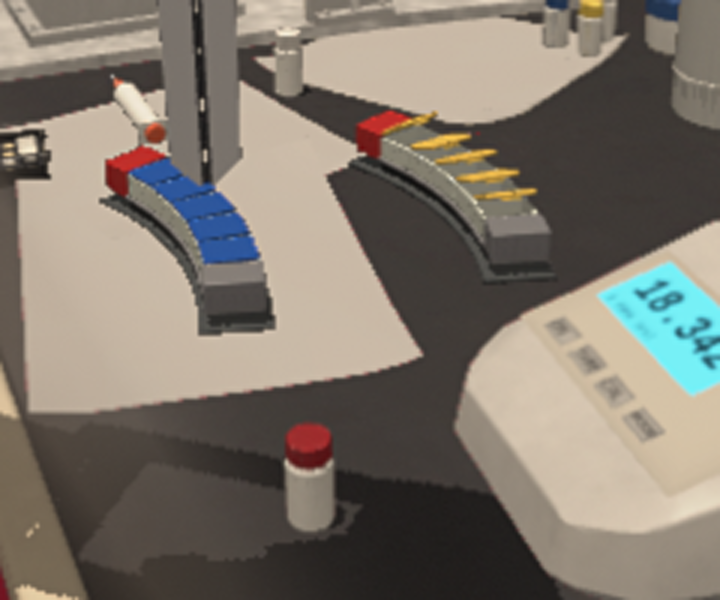

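The pictures show all five blue lids flat (blue row at about 225–495, 315–400 in the top crop). The organiser sits at the same pixels as at the start. The yellow lids, the vials and the syringe are unchanged.

```bash
python3 -c "
from rig import order
print(order.close_job())"
```

```text
the job is handed in; nothing more can be done
None
```

I closed all five blue lids in one stroke with the fingers shut, from the red pad along the arc to the grey pad, and handed the job in at about 11.3 s of the 48 s. No verdict was reported.

- **Stroke:** the row was pressed down about 2 to 3 mm. The force readings taken between moves showed about 3 to 4 N down and 3 to 4 N sideways, against the 25 N limit. The hand was not raised until it reached the grey pad.
- **Lids:** the last pictures show the blue lids flat, with each free edge on the line computed for a shut lid. The hand's shadow lay on lid 5 in that check, but it also looked flat in the clear pictures afterwards.
- **Everything else:** the blue organiser sits at the same pixels as before. The yellow lids are still open, and the vials and syringe have not moved. The hand is well clear of everything.
- **Disagreements:**
  - The network's pad positions differed by about 1 cm between the two cameras, so I fitted the organiser's pose to the pad corners in both pictures instead. The fit left errors of about 1 pixel.
  - My first fit and my guess of the pad spacing were wrong. I corrected both before moving.
  - My first few move commands were refused because some keys were missing. They cost nothing.

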